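# Roll a round blank into the empty V-block and slide it up to the stop

## Task

Push the plain round bar by its side with the fingers so that it rolls across the marking-out plate and drops into the empty V-block; then push on its near end so that it slides along the groove until it rests against the end stop. Do it gently, by pushing only: do not pick the bar up or squeeze it hard, and leave the shaft in the other V-block, the screw jack, the square and the file where they are. Finish with the bar lying in the groove and the hand away from everything.

Things in the scene. Friction and masses are not known exactly. Their poses are not given: they have to be found in the camera images.
- bar: Plain round aluminium bar, 40 mm in diameter, 110 mm long, 0.3 to 0.5 kg, square ends, lying loose on the plate and free to roll. Origin: its centre (60 above the bench on the plate, 48 when seated in a groove); x along its axis (at the start within 0.15 rad of the grooves), y and z turn as it rolls. Sliding it along the groove takes only a few N.
- plate: Fixed dark cast-iron marking-out plate, 250 mm (x) by 220 mm (y), top face 40 above the bench. Origin at the centre of its underside, on the bench; x away from the robot, parallel to both grooves. A V-block is butted against each of its two long-side edges (y = 110 and y = -110), centred at y = 142 and -142; either may be the empty one.
- v_free: The EMPTY V-block, at the plate's left or right side. Fixed steel block, 170 mm long (x -85 to 85), 64 wide, 40 high, its top level with the plate's. A 90-degree groove along x, 40 wide at the top (edges at y = -20 and 20), 20 deep, with a 12 wide flat shoulder on either side. Origin: centre of its underside, on the bench; x as the plate's.
- v_free_stop (a point): Middle of the face that the bar must come to rest against: the end stop, a fixed steel plate 10 mm thick across the far end of the empty V-block (its face at the block's x = 75), as wide as the block, standing to 65 above the bench. The point is 48 above the bench, on the axis of a seated bar; a bar at the stop has its centre 55 nearer. The groove's near end is open. Axes as the block's.
- v_taken: The other V-block, fixed, on the opposite side of the plate, which already holds the stepped shaft. Same shape, size, stop and frame as the empty one.
- shaft: Bystander: stepped steel shaft lying in the other V-block, 120 mm long, 40 mm in diameter in the middle 60 and 24 at both ends. Origin at its centre, x along its axis.
- jack: Bystander: small steel screw jack, 34 mm in diameter, 50 high, standing on the plate near its far edge. Origin at the centre of its foot.
- square: Bystander: steel try square lying on the bench outside the blocks, on the robot's right of the plate: stock 100 by 18 by 18 mm along its y, blade 130 long along its x. Origin under the middle of the stock.
- file: Bystander: flat file with a wooden handle lying on the bench outside the blocks, on the robot's left of the plate, 270 mm long along its x (from -135 to 135), up to 24 high. Origin under it, at mid-length.
Things that resemble listed ones, but are neither listed nor needed, are in the scene too. What is shaped like the bar but brown or yellow is not meant. Leave any red look-alike of the v_free alone.

How it is judged:
By the outcome, as a careful person would: the job done as asked, in the order asked, and still so for the second after the job is handed in, with the robot touching nothing.
It also fails if it takes over 54 s, if anything falls off the work surface, if the arm or the gripper's body presses on something with over 40 N, if the wrist force passes 120 N, or if a joint passes its speed limit or range.

## Robot

A 6-joint arm with a two-finger parallel gripper is mounted at the origin on the work surface. World frame = base frame: x ahead of the robot, y to its left, z up, the work surface at z = 0. Lengths are in m, angles in rad, forces in N, time in s.
With the tool pointing down it reaches from about 0.4 to 0.825 m from the base axis. Payload 7 kg.
Tool frame: the origin (TCP) lies at the centre of the arm's flange, where the gripper is bolted on; the fingertips stand 178 mm ahead of it and the grasp point (between the pads) lies 159 mm ahead of it; z points along the fingers, y is the direction in which the jaws open and shut (so a half turn about z gives the same grasp; the last joint's range is limited). The gripper opens to 88 mm and grips with 3 to 60 N. Pads are 19 mm wide; open, the fingers measure 130 mm over their backs; the gripper's body (78 mm by 193 mm) begins 47 mm behind the grasp point.
Start: joints at [1.453, 0.359, 0.012, 0, -1.224, -0.288], TCP at [0.266, 0.62, 0.405] pointing down, gripper open.
Joint ranges: [-3.07, 3.07], [-1.43, 2.12], [-1.02, 1.25], [-3.03, 1.67], [-3.05, -0], [-3.03, 3.03]. Speed limits (rad/s): [2.39, 2.39, 3.01, 3.14, 3.14, 3.14].

## Interface

Orientations are given as [roll, pitch, yaw] about the fixed x, y, z axes, in that order (R = Rz(yaw) Ry(pitch) Rx(roll)).
In Python, from station import * gives the robot as it stands.
- The arm moves only by the tool send_rows, never from a script. Its argument "motion" is a list of rows, each an object with "offset": the shift along the tool's x, y, z in cm, a list of three; "turn": the turn about the tool's z in degrees. In form: [{"offset": [x, y, z], "turn": turn}, ...]. A call has 1 to 8 rows; each row is the pose to reach, as a shift and turn from the pose commanded when the call began, along the tool's axes at that moment; what a row does not reach only later rows make up. A row lasts 1/10 s, in which the tool goes at most 50 mm and 8.59 degrees, less where a joint would pass 70% of its speed; a pose out of reach is approached as far as the arm can. A call with a gripper value outside its range is refused whole. "hand" is the opening, from -1 (shut) to 1 (fully open), set as the call begins (left out, the last holds). The fingers move at their own pace and stop on an object; "squeeze" is the grip in N (left out, the last holds). Time passes only in rows, so rows that repeat a pose let the fingers close. It gives the time, the measured TCP pose, the force and the opening at its end, in the units of the state.
- get_state(): the state, without advancing time (a new reading comes with each control period).
- grab_frame(name): name is "side" or "top"; returns a dict with "frame" (384x512x3 uint8, blue, green, red), "range_z" (384x512 float32, m along the optical axis (not along the pixel's ray), 0 where there is no reading), "vertical_fov" (degrees; the focal length in pixels is half the picture's height over the tangent of half this angle, whatever the lens; pixels are square), "cx", "cy" (the principal point, pixels), "cam_to_world" (4x4, takes a point from camera to world coordinates). Camera axes: x right, y up, looking along -z (the intrinsics and any distortion apply to the point x, -y, -z); pixel columns grow to the right and rows downward; lengths in m; the calibration is good to about 2 mm. A picture is of the moment at which its call begins.
- job_done(): hands the job in, once; it reports no verdict.
The state is a dict: "t": time; "q": joint angles; "qd": joint speeds; "joint_efforts": joint torques, N m; "eef_pos": TCP position; "ee_rot": TCP orientation; "force": force on the tool from outside, world axes, zero at the start; "moment": the same for the moment, N m; "width": finger opening in m.
Only numpy, scipy, OpenCV 4.12 (cv2) and the standard library are available. Lean on these libraries where they do the work, as an engineer would, in place of code of your own. Each camera call takes 0.05 s, during which the arm holds its last target. There are 200 camera calls.

## Working session

There is one attempt and no reset: what is moved stays moved. The work goes in short steps, Python scripts to look and compute and a tool call to move; the robot and the scene stay as the last step left them, time stands still between calls to the robot, and variables do not carry over. Pictures are saved under pics/ and viewed, about 8 in all and at most 12, crops included, and the job is handed in when it is done.

Besides the shell and the picture viewer there is one more tool, called after "Request:" as a command line: name --argument value ..., lists and objects as JSON in quotes. send_rows: Moves the arm, as the interface text tells. Its arguments: {"type":"object","properties":{"motion":{"type":"array"},"hand":{"type":"number"},"squeeze":{"type":"number"}},"required":["motion"]}

```bash
ls; mkdir -p pics
cat > h.py <<'E'
from station import *
import numpy as np, cv2
def grab(n,save=None):
    d=grab_frame(n)
    if save: cv2.imwrite('pics/'+save,d['frame'])
    np.savez('last_'+n+'.npz',**{k:np.array(v) for k,v in d.items()})
    return d
def cloud(d):
    z=d['range_z'];h,w=z.shape;f=h/2/np.tan(np.radians(d['vertical_fov'])/2)
    u,v=np.meshgrid(np.arange(w),np.arange(h))
    P=np.stack([(u-d['cx'])/f*z,-(v-d['cy'])/f*z,-z,np.ones_like(z)],-1)
    W=(P@np.array(d['cam_to_world']).T)[...,:3]; W[z==0]=np.nan
    return W
E
python3 - <<'E'
from h import *
for n in('top','side'):
    d=grab(n,n+'0.png'); print(n,{k:(v if k not in('frame','range_z') else v.shape) for k,v in d.items()})
a=[cv2.imread('pics/%s0.png'%n) for n in('top','side')]
print(get_state())
E
```

```text
pics
top {'frame': (384, 512, 3), 'range_z': (384, 512), 'vertical_fov': 50.89050881904261, 'cx': 257.17261755599446, 'cy': 186.76826684446826, 'cam_to_world': array([[ 0.0035412 ,  0.99055258, -0.13708771,  0.38817464],
       [-0.99996961,  0.00445974,  0.00639382, -0.03717192],
       [ 0.00694479,  0.13706091,  0.99053828,  1.1830137 ],
       [ 0.        ,  0.        ,  0.        ,  1.        ]])}
side {'frame': (384, 512, 3), 'range_z': (384, 512), 'vertical_fov': 46.25713478923739, 'cx': 254.57656358143345, 'cy': 186.9381473093136, 'cam_to_world': array([[ 0.91031707,  0.22957169, -0.34441208,  0.16267009],
       [-0.41390182,  0.51061402, -0.75363028, -0.89437795],
       [ 0.00284946,  0.82859529,  0.5598408 ,  0.73124365],
       [ 0.        ,  0.        ,  0.        ,  1.        ]])}
{'t': 0.1, 'q': array([ 1.45310582e+00,  3.59337450e-01,  1.11415294e-02, -3.22861309e-04,
       -1.22413861e+00, -2.88130021e-01]), 'qd': array([-0.00106376, -0.00011375,  0.00137013, -0.00100955,  0.0010603 ,
       -0.00015642]), 'joint_efforts': array([-1.14651382e-03, -5.84164560e+01,  2.93751097e+01,  7.01535836e+00,
        1.02176482e-02, -4.87190653e-05]), 'eef_pos': array([0.26638368, 0.62001617, 0.40379535]), 'ee_rot': array([ 3.14003161e+00, -1.46123163e-04, -4.05930339e-01]), 'force': array([-0.06309446, -0.64489117,  0.2447762 ]), 'moment': array([ 0.01374586,  0.00649145, -0.03144874]), 'width': 0.08763329309991733}
```

View pics/top0.png

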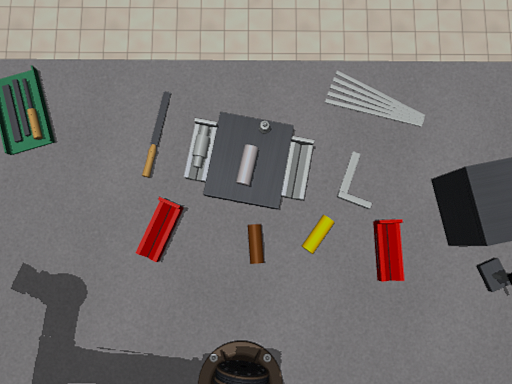

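View pics/side0.png

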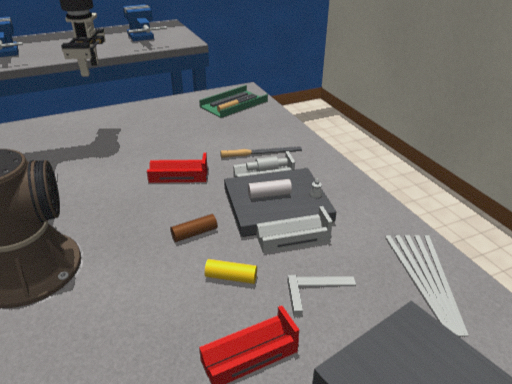

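Top view: the aluminium bar is at (247,165) on the plate, and the empty grey V-block is on the right at (297,168). Possible mix-ups: brown bar (256,243), yellow bar (318,234), stepped shaft (200,147), and red V-blocks (160,230) and (390,250). By the description I choose (247,165) and (297,168).

```bash
cat >> h.py <<'E'
def rect(p):
    (c,s,a)=cv2.minAreaRect((p*1000).astype(np.float32)); return np.round(c,1),np.round(s,1),round(a,2)
E
python3 - <<'E'
from h import *
d=np.load('last_top.npz');W=cloud(d);f=d['frame'].astype(int);g=f.max(-1)
cv2.imwrite('pics/crop.png',cv2.resize(d['frame'][100:220,170:330],None,fx=5,fy=5,interpolation=cv2.INTER_CUBIC))
print('bench z',np.nanmedian(W[300:340,100:200,2]), 'g plate',g[140,230],g[190,230],'bar',g[165,247],'vb',g[150,290])
R=np.zeros(g.shape,bool);R[100:220,178:322]=1
z=W[...,2]
blk=R&(z>.03)&(z<.046)
n,l,s,c=cv2.connectedComponentsWithStats((R&(z>.025)).astype(np.uint8));print(s)
k=1+np.argmax(s[1:,4]); print('all',rect(W[l==k][:,:2]))
pl=R&(g<95)&(z>.034)&(z<.046); pl=cv2.morphologyEx(pl.astype(np.uint8),cv2.MORPH_OPEN,np.ones((3,3)))>0
print('plate',rect(W[pl][:,:2]),np.median(z[pl]))
bar=np.zeros_like(R);bar[140:192,232:262]=1
bar&=(z>.05); print('bar',rect(W[bar][:,:2]),np.nanmax(z[bar]),bar.sum())
q=W[bar];q=q[q[:,2]>np.nanmax(q[:,2])-.006][:,:2];m=q.mean(0);u,s_,v=np.linalg.svd(q-m);print('ridge',m,v[0],np.arctan2(v[0][1],v[0][0]))
st=np.zeros_like(R);st[125:155,285:322]=1;st&=(z>.055);print('stop',rect(W[st][:,:2]),np.nanmedian(z[st]),st.sum())
vb=np.zeros_like(R);vb[120:205,280:322]=1;vb&=(z>.03)&(z<.046)&(g>120);print('vb',rect(W[vb][:,:2]))
j=np.zeros_like(R);j[112:140,250:280]=1;j&=(z>.06);print('jack',rect(W[j][:,:2]),np.nanmax(z[j]))
st=np.zeros_like(R);st[110:130,190:222]=1;st&=(z>.055);print('stop2',rect(W[st][:,:2]))
E
```

```text
bench z -0.0002892733560102556 g plate 83 90 bar 191 vb 194
[[     0      0    512    384 187659]
 [   184    112    131     97   8912]
 [   296    170      1      1      1]
 [   293    185      1      1      1]
 [   178    205      5     11     33]
 [   321    218      1      2      2]]
all (array([628.2, -20. ]), array([348.7, 250.6]), 79.52)
plate (array([628.1, -20.1]), array([220.4, 249.2]), 79.28) 0.039682092005372205
bar (array([606.5, -15.4]), array([ 39.9, 110.7]), 77.17) 0.08616436086537327 566
ridge [ 0.60856635 -0.01713543] [-0.97103778  0.23892598] 2.9003330115752664
stop (array([ 680.4, -174.4]), array([63.6, 10.7]), 79.94) 0.06361935732086765 93
vb (array([ 597.2, -158. ]), array([ 65.5, 160.1]), 79.46)
jack (array([720.7, -64.7]), array([24.4, 24.2]), 44.3) 0.09077042053130446
stop2 (array([722.8, 105.5]), array([62. , 28.7]), 81.51)
```

View pics/crop.png

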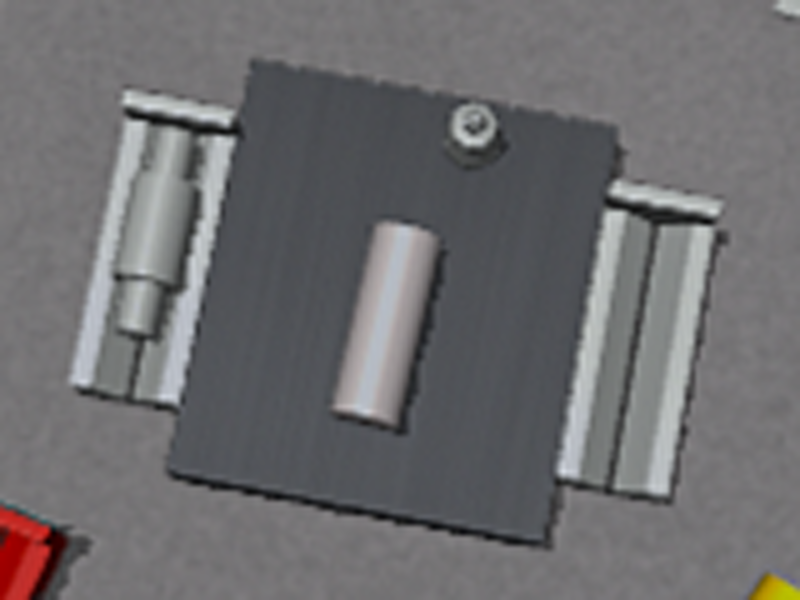

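The crop shows the plain bar at (385,325) and the empty V-block on the right at (640,340). The block's stop is at its far end and its groove is clear. The jack is at (473,125), off the rolling path.

Plan: set the fingers 50 mm apart with the jaw axis along the groove. Push the bar's left side toward −y, then shut the fingers and push the near end.

```bash
cat >> h.py <<'E'
from scipy.spatial.transform import Rotation as Ro
C=np.array([.6282,-.0200]); PS=np.radians(-10.55)
X=np.array([np.cos(PS),np.sin(PS)]);Y=np.array([-X[1],X[0]])
def toplate(p): p=np.asarray(p)[...,:2]-C; return np.stack([p@X,p@Y],-1)*1000
def go(px,py,tip,s=None):
    s=s or get_state(); T=np.r_[C+(px*X+py*Y)/1000,tip/1000+.178]
    R=Ro.from_euler('xyz',s['ee_rot']); o=R.inv().apply(T-s['eef_pos'])*100
    yaw=s['ee_rot'][2]; turn=-np.degrees((PS-np.pi/2)-yaw)
    print('plate',toplate(s['eef_pos']),'tip',1000*(s['eef_pos'][2]-.178),'offset',o.round(2),'turn',round(turn,2))
E
python3 -c "
from h import *
go(-22,55,200)"
```

```text
plate [-472.88280628  562.95079708] tip 225.795354738266 offset [55.16 39.63  2.65] turn 77.29
```

Request:
send_rows --motion '[{"offset": [3.5,2.5,0.2],"turn": 5},{"offset": [7,5,0.4],"turn": 10},{"offset": [10.5,7.5,0.6],"turn": 15},{"offset": [14,10,0.8],"turn": 20},{"offset": [17.5,12.5,1],"turn": 25},{"offset": [21,15,1.2],"turn": 30},{"offset": [24.5,17.5,1.4],"turn": 35},{"offset": [28,20,1.6],"turn": 40}]' --hand 0.136 --squeeze 5

```text
t: 0.9
eef_pos: [0.4452, 0.3242, 0.3884]
ee_rot: [3.141, -0.0, -1.107]
force: [0.6, 0.2, 0.5]
width: 0.0497
```

```bash
python3 -c "
from h import *
go(-22,55,200);print(get_state()['t'])"
```

```text
plate [-242.88130668  304.85739597] tip 210.42279006019155 offset [33.25 -2.54  1.04] turn 37.11
0.9
```

Request:
send_rows --motion '[{"offset": [4.2,-0.3,0.1],"turn": 5},{"offset": [8.4,-0.6,0.2],"turn": 10},{"offset": [12.6,-0.9,0.4],"turn": 15},{"offset": [16.8,-1.2,0.5],"turn": 20},{"offset": [21,-1.5,0.6],"turn": 25},{"offset": [25.2,-1.8,0.8],"turn": 30},{"offset": [29.4,-2.2,1.0],"turn": 35},{"offset": [33.2,-2.5,1.0],"turn": 37.1}]'

```text
t: 1.7
eef_pos: [0.6171, 0.0388, 0.378]
ee_rot: [3.141, -0.0, -1.755]
force: [0.3, 0.7, 0.7]
width: 0.0499
```

Request:
send_rows --motion '[{"offset": [0,0,0],"turn": 0},{"offset": [0,0,0],"turn": 0}]'

```text
t: 1.9
eef_pos: [0.6166, 0.0397, 0.3779]
ee_rot: [3.14, -0.001, -1.753]
force: [-0.9, 0.2, -0.4]
width: 0.0497
```

```bash
python3 -c "
from h import *
go(-22,52,50);print(get_state()['t'])"
```

```text
plate [-22.28314443  56.55560796] tip 199.8527507883658 offset [ 0.45 -0.05 14.99] turn 0.09
1.9
```

Request:
send_rows --motion '[{"offset": [0,0,3],"turn": 0},{"offset": [0,0,6],"turn": 0},{"offset": [0,0,9],"turn": 0},{"offset": [0,0,12],"turn": 0},{"offset": [0,0,13.5],"turn": 0},{"offset": [0,0,14.5],"turn": 0},{"offset": [0,0,14.9],"turn": 0},{"offset": [0,0,14.9],"turn": 0}]'

```text
t: 2.7
eef_pos: [0.6165, 0.0412, 0.2299]
ee_rot: [-3.141, 0.0, -1.75]
force: [0.3, 0.5, 0.1]
width: 0.0499
```

```bash
python3 -c "
from h import *
go(-22,52,50);print(get_state()['t'])
cv2.imwrite('pics/s1.png',cv2.resize(grab('side')['frame'][120:280,180:380],None,fx=4,fy=4))"
```

```text
plate [-22.70182513  58.05566293] tip 51.85604183624487 offset [ 0.61 -0.07  0.19] turn 0.25
2.7
```

View pics/s1.png

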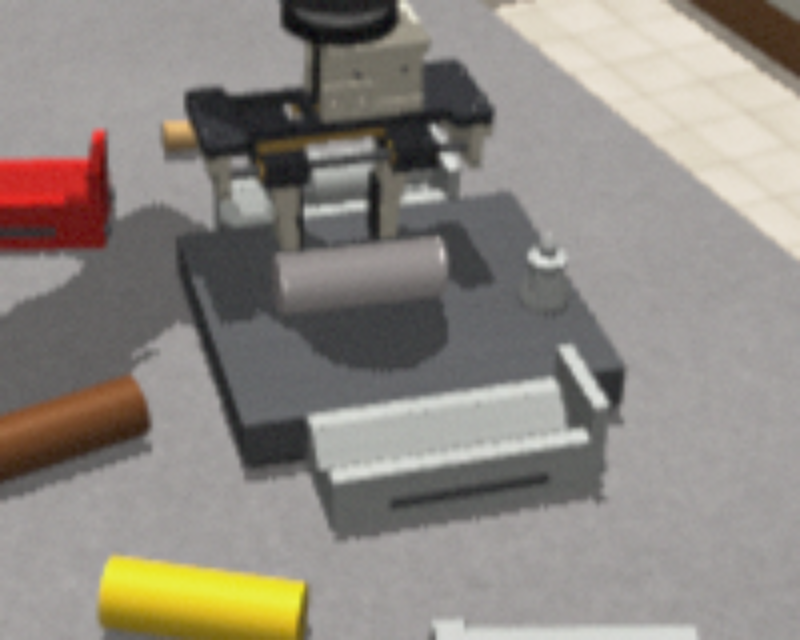

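The two fingers (285,215 and 385,205) stand behind the bar (360,275), centred along it. Now the slow push.

Request:
send_rows --motion '[{"offset": [0.6,0,0],"turn": 0},{"offset": [1.2,0,0],"turn": 0},{"offset": [1.7,0,0],"turn": 0},{"offset": [2.1,0,0],"turn": 0},{"offset": [2.5,0,0],"turn": 0},{"offset": [2.9,0,0],"turn": 0},{"offset": [3.3,0,0],"turn": 0},{"offset": [3.7,0,0],"turn": 0}]'

```text
t: 3.55
eef_pos: [0.6098, 0.0039, 0.2296]
ee_rot: [3.142, -0.0, -1.751]
force: [-0.3, 0.5, -0.5]
width: 0.0497
```

Request:
send_rows --motion '[{"offset": [0.4,0,0],"turn": 0},{"offset": [0.8,0,0],"turn": 0},{"offset": [1.2,0,0],"turn": 0},{"offset": [1.6,0,0],"turn": 0},{"offset": [2.0,0,0],"turn": 0},{"offset": [2.4,0,0],"turn": 0},{"offset": [2.8,0,0],"turn": 0},{"offset": [3.2,0,0],"turn": 0}]'

```text
t: 4.35
eef_pos: [0.6041, -0.0276, 0.2297]
ee_rot: [-3.142, 0.0, -1.751]
force: [0.4, -0.7, -0.7]
width: 0.0497
```

```bash
cat >> h.py <<'E'
def bar(zmin=.045):
    d=grab('side');W=cloud(d);f=d['frame'].astype(int);P=toplate(W)
    mask=(W[...,2]>zmin)&(W[...,2]<.085)&(abs(P[...,0])<72)&(P[...,1]<60)&(P[...,1]>-175)
    q=P[mask];print('side pts n',len(q),'min',q.min(0).round(1),'max',q.max(0).round(1), 'zmax',W[mask][:,2].max().round(4))
    r=cv2.minAreaRect(q.astype(np.float32));print(r)
    return d
E
python3 -c "
from h import *
go(-22,-97,50);print(get_state()['t'])
cv2.imwrite('pics/s2.png',cv2.resize(bar()['frame'][120:280,180:380],None,fx=4,fy=4))"
```

```text
plate [-22.32079098 -11.85039811] tip 51.68615273145436 offset [ 8.52 -0.    0.17] turn 0.2
4.35
side pts n 819 min [ -72.  -174.5] max [70.3 56.4] zmax 0.085
((-0.89654541015625, -59.21082305908203), (142.08982849121094, 231.11572265625), 0.21023988723754883)
```

View pics/s2.png

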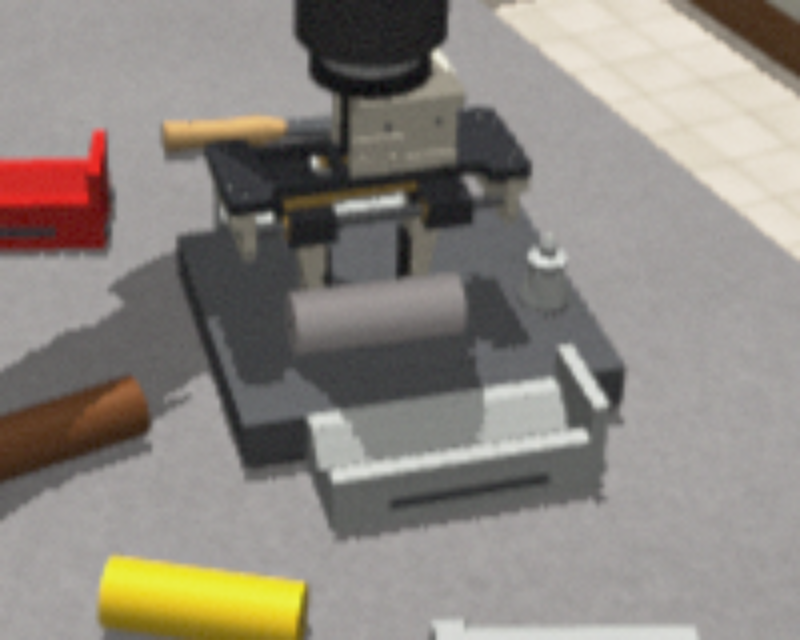

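The bar (375,315) is rolling square in front of both fingers toward the groove. I'll continue.

Request:
send_rows --motion '[{"offset": [0.4,0,0],"turn": 0},{"offset": [0.8,0,0],"turn": 0},{"offset": [1.2,0,0],"turn": 0},{"offset": [1.6,0,0],"turn": 0},{"offset": [2.0,0,0],"turn": 0},{"offset": [2.4,0,0],"turn": 0},{"offset": [2.8,0,0],"turn": 0},{"offset": [3.2,0,0],"turn": 0}]'

```text
t: 5.2
eef_pos: [0.5983, -0.059, 0.2297]
ee_rot: [3.142, -0.0, -1.751]
force: [0.6, -0.1, -0.5]
width: 0.05
```

Request:
send_rows --motion '[{"offset": [0.4,0,0],"turn": 0},{"offset": [0.8,0,0],"turn": 0},{"offset": [1.2,0,0],"turn": 0},{"offset": [1.6,0,0],"turn": 0},{"offset": [2.0,0,0],"turn": 0},{"offset": [2.4,0,0],"turn": 0},{"offset": [2.8,0,0],"turn": 0},{"offset": [3.2,0,0],"turn": 0}]'

```text
t: 6.0
eef_pos: [0.5926, -0.0905, 0.2297]
ee_rot: [3.142, 0.0, -1.752]
force: [0.3, 0.9, 0.5]
width: 0.05
```

Request:
send_rows --motion '[{"offset": [0.3,0,0],"turn": 0},{"offset": [0.6,0,0],"turn": 0},{"offset": [0.9,0,0],"turn": 0},{"offset": [1.2,0,0],"turn": 0},{"offset": [1.5,0,0],"turn": 0},{"offset": [1.6,0,0],"turn": 0},{"offset": [1.6,0,0],"turn": 0},{"offset": [1.6,0,0],"turn": 0}]'

```text
t: 6.8
eef_pos: [0.5898, -0.1059, 0.2297]
ee_rot: [-3.142, -0.0, -1.751]
force: [-0.4, -0.0, 0.5]
width: 0.0497
```

```bash
python3 -c "
from h import *
go(-22,-97,50);print(get_state()['t'])
cv2.imwrite('pics/s3.png',cv2.resize(grab('side')['frame'][120:280,180:380],None,fx=4,fy=4))"
```

```text
plate [-22.03761677 -91.49749607] tip 51.67160320404918 offset [ 0.55 -0.    0.17] turn 0.2
6.8
```

View pics/s3.png

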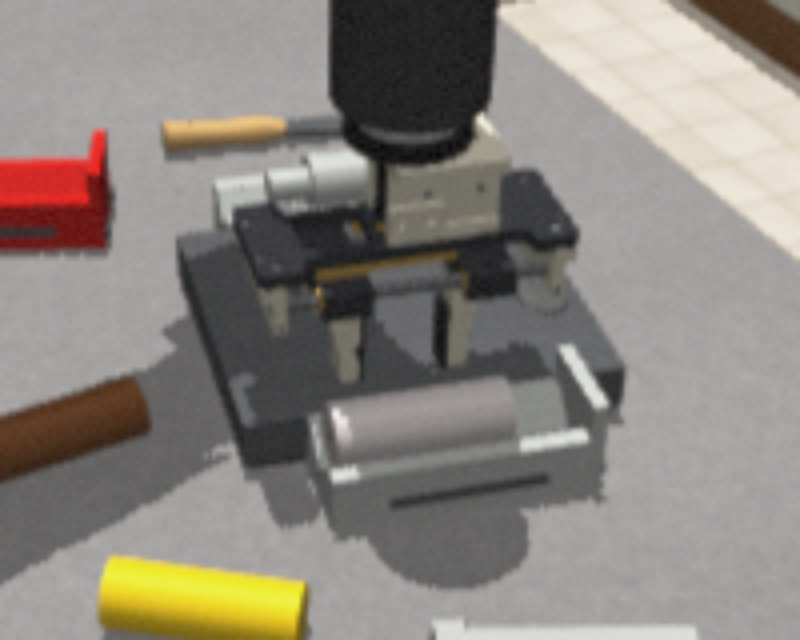

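The bar (425,420) has dropped into the groove, with its near end at (340,440) just inside the block. Next I back off, lift, and shut the fingers.

Request:
send_rows --motion '[{"offset": [-1,0,0],"turn": 0},{"offset": [-1.5,0,-1.5],"turn": 0},{"offset": [-1.5,0,-4.5],"turn": 0},{"offset": [-1.5,0,-7.5],"turn": 0},{"offset": [-1.5,2.5,-9.5],"turn": 0},{"offset": [-0.5,6,-9.5],"turn": 0},{"offset": [2,9.5,-9.5],"turn": 0},{"offset": [5,12,-9.5],"turn": 0}]' --hand -1 --squeeze 5

```text
t: 7.65
eef_pos: [0.4609, -0.1329, 0.3249]
ee_rot: [-3.141, 0.0, -1.75]
force: [1.1, -0.7, -0.0]
width: 0.0004
```

```bash
python3 -c "
from h import *
d=grab('side');W=cloud(d);P=toplate(W)
m=(W[...,2]>.05)&(W[...,2]<.075)&(P[...,0]<66)&(P[...,0]>-100)&(abs(P[...,1]+142)<22)
m=cv2.morphologyEx(m.astype(np.uint8),cv2.MORPH_OPEN,np.ones((3,3)))>0
print(cv2.minAreaRect(P[m].astype(np.float32)),m.sum(),P[m].min(0),P[m].max(0),W[m][:,2].max())
cv2.imwrite('pics/s4.png',d['frame'])
go(-122,-142,44);print(get_state()['width'])"
```

```text
((-23.883752822875977, -143.55148315429688), (41.14390563964844, 111.87379455566406), 89.42636108398438) 644 [ -79.67365671 -163.95653851] [  31.95581021 -122.43119734] 0.07367467195055721
plate [-147.32320336 -144.68580324] tip 146.5388162716505 offset [-0.26 -2.56 10.25] turn 0.21
0.00021045768514916396
```

Request:
send_rows --motion '[{"offset": [-0.1,-0.7,2],"turn": 0},{"offset": [-0.2,-1.4,5],"turn": 0},{"offset": [-0.3,-2,7.5],"turn": 0},{"offset": [-0.3,-2,9.4],"turn": 0},{"offset": [-0.3,-2,10.2],"turn": 0},{"offset": [-0.3,-2,10.2],"turn": 0}]'

```text
t: 8.3
eef_pos: [0.4828, -0.1339, 0.2218]
ee_rot: [3.14, -0.001, -1.751]
force: [0.8, -0.4, 0.6]
width: 0.0009
```

```bash
python3 -c "
from h import *
go(-57,-142,44)
cv2.imwrite('pics/s5.png',cv2.resize(grab('side')['frame'][120:280,180:380],None,fx=4,fy=4))"
```

```text
plate [-122.12028491 -138.5599176 ] tip 43.84487930334674 offset [ 0.37 -6.51 -0.03] turn 0.22
```

View pics/s5.png

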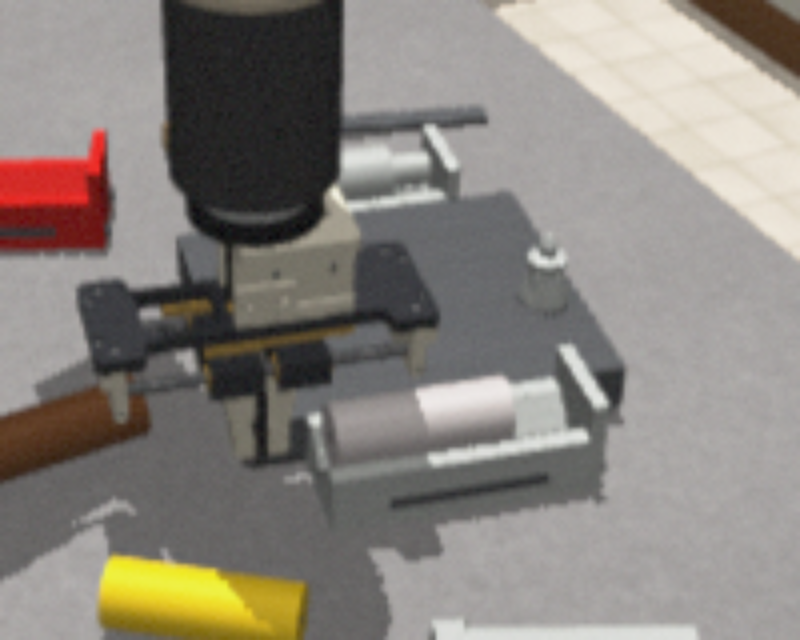

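```bash
python3 -c "
from h import *
d=grab('side');W=cloud(d);P=toplate(W)
for v in range(205,217): print(v,P[v,284].round(0),W[v,284,2].round(3))
m=(P[...,0]<-90)&(P[...,0]>-160)&(abs(P[...,1]+142)<25)&(W[...,2]>.046)&(W[...,2]<.075)
print(P[m].min(0),P[m].max(0))"
```

```text
205 [ -38. -176.] 0.136
206 [ -38. -177.] 0.134
207 [ -38. -176.] 0.131
208 [ -38. -178.] 0.129
209 [ -38. -178.] 0.127
210 [ -38. -178.] 0.124
211 [ -37. -175.] 0.119
212 [ -37. -175.] 0.116
213 [ -7. -88.] 0.043
214 [ -8. -91.] 0.043
215 [ -9. -95.] 0.042
216 [ -11. -101.] 0.044
[-138.47403479 -151.58666007] [-104.61438214 -127.30608723]
```

The shut fingers (260,420) stand in front of the bar's near end. The gripper's side stubs are at 114 mm height, clear of everything. The finger face is at block x −104.6, so there is about 25 mm to contact and about 70 mm to the stop.

Request:
send_rows --motion '[{"offset": [0.3,-0.4,0],"turn": 0},{"offset": [0.3,-0.9,0],"turn": 0},{"offset": [0.3,-1.4,0],"turn": 0},{"offset": [0.3,-1.8,0],"turn": 0},{"offset": [0.3,-2.1,0],"turn": 0},{"offset": [0.3,-2.4,0],"turn": 0},{"offset": [0.3,-2.7,0],"turn": 0},{"offset": [0.3,-3.0,0],"turn": 0}]'

```text
t: 9.2
eef_pos: [0.5119, -0.1426, 0.2225]
ee_rot: [3.141, -0.0, -1.752]
force: [-1.3, 0.2, -0.0]
width: 0.0005
```

Request:
send_rows --motion '[{"offset": [0,-0.4,0],"turn": 0},{"offset": [0,-0.8,0],"turn": 0},{"offset": [0,-1.2,0],"turn": 0},{"offset": [0,-1.6,0],"turn": 0},{"offset": [0,-2.0,0],"turn": 0},{"offset": [0,-2.4,0],"turn": 0},{"offset": [0,-2.7,0],"turn": 0},{"offset": [0,-3.0,0],"turn": 0}]'

```text
t: 10.0
eef_pos: [0.5417, -0.148, 0.2226]
ee_rot: [3.141, -0.0, -1.751]
force: [-1.2, -0.6, -0.3]
width: 0.0001
```

Request:
send_rows --motion '[{"offset": [0,-0.15,0],"turn": 0},{"offset": [0,-0.3,0],"turn": 0},{"offset": [0,-0.4,0],"turn": 0}]'

```text
t: 10.3
eef_pos: [0.5454, -0.1487, 0.2227]
ee_rot: [3.142, -0.0, -1.751]
force: [-2.0, 0.7, -0.4]
width: 0.0006
```

```bash
cat >> h.py <<'E'
def seat():
    d=grab('side');W=cloud(d);P=toplate(W)
    m=(abs(P[...,1]+142)<8)&(W[...,2]>.055)&(W[...,2]<.075)&(P[...,0]<68)&(P[...,0]>-100)
    print('bar x-range',P[m].min(0),P[m].max(0));s=get_state();print('force along x',s['force'][:2]@X,'t',s['t']);return d
E
python3 -c "
from h import *
seat();go(-52.5,-142,44)"
```

```text
bar x-range [ -74.15394578 -149.96842056] [  67.93101581 -134.03357846]
force along x -0.019606999052499918 t 10.35
plate [ -57.70375    -141.61580423] tip 44.65825759041639 offset [ 0.04 -0.52  0.07] turn 0.2
```

Pushing force is about 1–2 N and about 5 mm remain, so I switch to short steps.

Request:
send_rows --motion '[{"offset": [0,-0.1,0],"turn": 0},{"offset": [0,-0.2,0],"turn": 0},{"offset": [0,-0.3,0],"turn": 0}]'

```text
t: 10.65
eef_pos: [0.5484, -0.1492, 0.2227]
ee_rot: [-3.142, 0.0, -1.751]
force: [-0.4, 0.6, -0.1]
width: 0.0004
```

Request:
send_rows --motion '[{"offset": [0,-0.05,0],"turn": 0},{"offset": [0,-0.1,0],"turn": 0}]'

```text
t: 10.85
eef_pos: [0.5493, -0.1494, 0.2227]
ee_rot: [-3.142, 0.0, -1.751]
force: [-1.0, -0.7, -0.2]
width: 0.0005
```

Request:
send_rows --motion '[{"offset": [0,-0.05,0],"turn": 0},{"offset": [0,-0.1,0],"turn": 0}]'

```text
t: 11.05
eef_pos: [0.5503, -0.1495, 0.2227]
ee_rot: [3.142, 0.0, -1.751]
force: [-0.4, 0.1, -0.5]
width: 0.0001
```

Request:
send_rows --motion '[{"offset": [0,-0.05,0],"turn": 0},{"offset": [0,-0.05,0],"turn": 0}]'

```text
t: 11.25
eef_pos: [0.5507, -0.1497, 0.2226]
ee_rot: [3.141, -0.0, -1.751]
force: [-0.9, 0.4, 0.9]
width: 0.0006
```

```bash
python3 -c "
from h import *
d=seat();go(-52.5,-142,44)
cv2.imwrite('pics/s6.png',cv2.resize(d['frame'][190:270,250:350],None,fx=8,fy=7))"
```

```text
bar x-range [ -69.40060439 -149.9698689 ] [  67.46707983 -134.00214301]
force along x -1.0409262501223275 t 11.3
plate [ -52.4093146  -141.60905719] tip 44.65183682386545 offset [0.04 0.01 0.07] turn 0.2
```

View pics/s6.png

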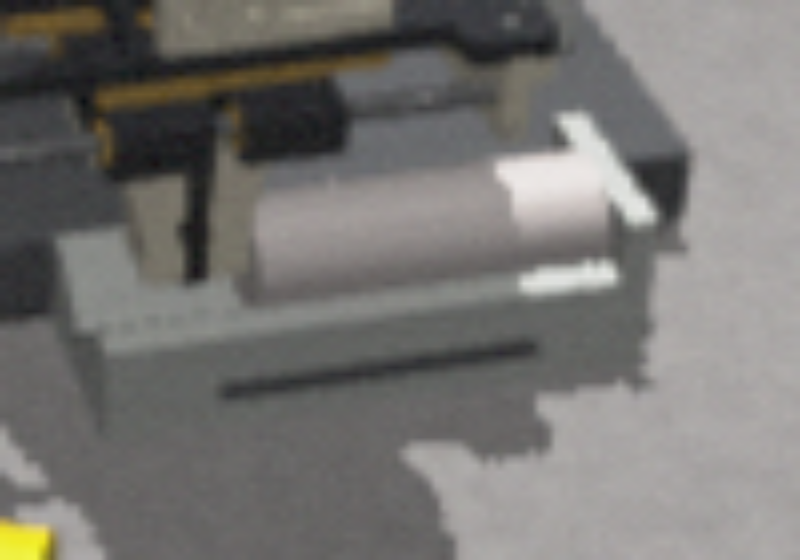

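The bar (430,230) is nearly at the stop (610,190), but the force hasn't risen yet. I continue in 1 mm steps.

Request:
send_rows --motion '[{"offset": [0,-0.05,0],"turn": 0},{"offset": [0,-0.1,0],"turn": 0}]'

```text
t: 11.5
eef_pos: [0.5512, -0.1498, 0.2225]
ee_rot: [3.14, -0.0, -1.752]
force: [-6.4, 2.0, 3.2]
width: 0.0008
```

Request:
send_rows --motion '[{"offset": [0,-0.05,0],"turn": 0},{"offset": [0,-0.1,0],"turn": 0}]'

```text
t: 11.7
eef_pos: [0.5515, -0.1499, 0.2224]
ee_rot: [3.138, -0.0, -1.752]
force: [-7.7, 3.5, 6.2]
width: 0.0004
```

The force rose to about 8 N and the motion stalled, so the bar is against the stop. Now I retreat straight back, then up.

Request:
send_rows --motion '[{"offset": [0,0.1,0],"turn": 0},{"offset": [0,0.3,0],"turn": 0},{"offset": [0,0.8,0],"turn": 0},{"offset": [0,1.6,0],"turn": 0},{"offset": [0,2.5,0],"turn": 0},{"offset": [0,3,-2],"turn": 0},{"offset": [0,4,-6],"turn": 0},{"offset": [0,5,-10],"turn": 0}]'

```text
t: 12.5
eef_pos: [0.5024, -0.1409, 0.3232]
ee_rot: [3.14, -0.001, -1.751]
force: [1.5, 0.1, 0.6]
width: 0.0002
```

Request:
send_rows --motion '[{"offset": [0,2,-4],"turn": 0},{"offset": [0,4,-8],"turn": 0},{"offset": [0,5,-10],"turn": 0},{"offset": [0,5,-10],"turn": 0},{"offset": [0,5,-10],"turn": 0}]'

```text
t: 13.0
eef_pos: [0.4536, -0.1319, 0.423]
ee_rot: [-3.14, 0.001, -1.751]
force: [-0.5, -0.1, -0.1]
width: 0.0004
```

```bash
python3 -c "
from h import *
d=seat();W=cloud(d);P=toplate(W)
m=(W[...,2]>.05)&(P[...,0]<90)&(P[...,0]>-100)&(abs(P[...,1]+142)<40)&(W[...,2]<.1)
k=m&(W[...,2]<.0635+.012)&(abs(P[...,1]+142)<4);print('centreline x hist',np.sort(P[k][:,0])[[0,2,-3,-1]], 'zmax bar',W[m&(P[...,0]<60)][:,2].max())
b=m&(P[...,0]<73)&(abs(P[...,1]+142)<21);print(cv2.minAreaRect(P[b].astype(np.float32)))
t=grab('top');a=cv2.resize(t['frame'][100:220,170:330],None,fx=3.5,fy=3.5);c=cv2.resize(d['frame'][190:270,250:350],None,fx=5,fy=5)
o=np.zeros((600,800,3),np.uint8);cv2.imwrite('pics/f.png',cv2.resize(np.hstack([cv2.resize(a,(560,420)),cv2.resize(c,(525,420))]),(800,310)))"
```

```text
bar x-range [ -35.59748834 -149.96990648] [  67.83746476 -134.20749054]
force along x -0.42679139308379577 t 13.05
centreline x hist [-35.17478639 -34.89093163  81.87816936  83.56083564] zmax bar 0.0742169880898037
((18.56301498413086, -144.28245544433594), (37.62220001220703, 108.92219543457031), 89.39624786376953)
```

View pics/f.png

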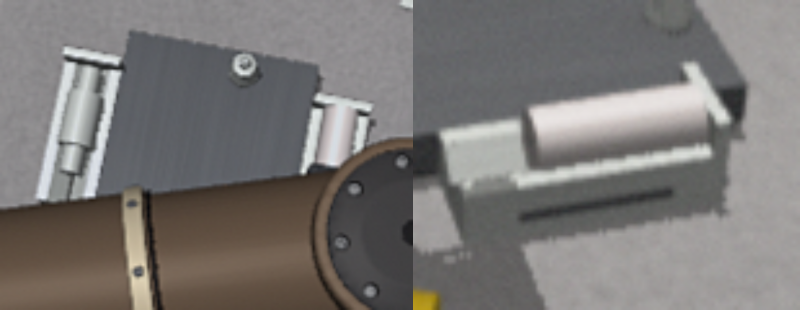

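The bar lies in the groove (right panel, 615,125) against the stop (705,95). Its near end is at block x −35, as expected. The shaft (82,120) and jack (245,67) look unmoved.

```bash
python3 -c "
from station import *
print(job_done())"
```

```text
the job is handed in; nothing more can be done
None
```

The bar is lying in the groove of the empty V-block, on the robot's right, resting against the end stop. I handed the job in with the hand clear, at about 13 s of the 54 s allowed.

I rolled the bar across the plate by its side with the fingers 50 mm apart, and it dropped into the groove. I then shut the fingers and pushed its near end until the force rose to about 8 N and the motion stalled.

- **Position:** the last side view puts the near end at block x about −35 mm, which is where a bar touching the stop should be. A box fit over the bar put its centre at x about 18.6 mm against the expected 20, within the roughly 2 mm calibration error.
- **Force:** no wrist reading at the end of a move was more than about 11 N. After backing off it was about zero.
- **Bystanders:** the shaft and jack look unmoved in the last top view. I saw no contact with the square or the file but did not re-measure either one.

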